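# Bench test of a rebuilt foot brake valve

### The job

Bench-test the rebuilt foot brake valve: swing the lever of the air supply valve fully open, in line with its pipe, then press the treadle down until you feel it sit firmly on its stop bolt without leaning hard on the bolt, hold it there for about two seconds, and ease it all the way back up without letting it snap. Keep the air on until the treadle is up, then shut the supply valve again, its lever square across the pipe. Leave everything else lying on the bench where it is.

Things in the scene. Friction and masses are not known exactly. Their poses are not given: they have to be found in the camera images.
- rig: test rig fixed to the bench: plywood board 450 x 520 x 18 mm carrying the whole test. Axes at yaw 0: x away from the robot, y left, z up; origin on the bench top, 30 mm nearer the robot than the board's centre. Treadle stand: dark steel, top plate 250 x 130 mm centred at rig x -20, y +110 mm, 125 mm high. Gauge (66 mm, needle follows the treadle) at x -70, y +222, 175 mm high
- treadle (a joint): treadle angle, rad: 0 = fully up (30 deg slope, held by its spring), grows as it is pressed. It meets the stop bolt between 0.16 and 0.38, differently every time. The spring asks about 8 N at the press point at the top, 14 N at 0.36; on the bolt the force rises steeply and the angle stops growing. Let go while down, it snaps up
- treadle_hinge (a point): centre of the treadle's hinge axis at its heel, 137 mm above the bench, fixed to the rig and with the rig's axes; the hinge axis is the rig's y
- treadle_pad: the treadle: steel plate 195 x 84 mm with a black ribbed rubber pad on top; heel (hinge) towards the robot, toe (the high end) away. Origin: on the rubber at mid width, the place to press, 150 mm up the slope from the hinge axis, 22 mm out from the line through it, 30 mm short of the toe edge. x points up the slope to the toe, y across, z square out of the rubber. 16 mm thick in all
- stop_block: steel block 32 x 40 x 20 mm fixed on the stand's top plate under the treadle; origin at the centre of its underside, 130 mm ahead of the hinge axis. A round-headed stop bolt stands out of it, its top 40 to 66 mm above the plate: its setting differs every time and is not measured. A few N (over 2) is sitting on it; more than 80 N bends it
- supply_lever (a joint): angle of the ball valve's lever, rad: 0 = shut, square across the pipe, pointing to the rig's -y (right); grows counterclockwise seen from above; 1.571 = fully open, in line with the pipe, pointing to the rig's +x (to the tank). Hard stop at each end. Starts between 0 and 0.3. Stays where it is left; turning takes about 0.3 N m (4 N at 75 mm)
- lever_pivot (a point): on the vertical axis of the lever, at mid height of its grip (105 mm above the bench); fixed to the rig, with its axes. The brass ball valve under it sits in a 16 mm steel pipe that runs along the rig's x at rig y -130 mm, axis 56 mm high
- lever_tip (a point): end of the lever, 110 mm from the pivot on its centre line; x points outwards along the lever. The black rubber grip runs from 28 to 110 mm from the pivot, 20 mm wide, 11 mm thick (99.5 to 110.5 mm above the bench); pipe and valve body under it reach up to 77 mm
- spanner: bystander: combination spanner, 160 mm, lying on the rig's board to the left of the treadle stand; leave it
- socket: bystander: steel socket, 28 mm in diameter, 36 mm high, standing on the rig's board near the tank; origin under its centre; leave it
- piston: bystander: aluminium piston, 81 mm in diameter, 62 mm high, standing on the bench; origin under its centre; leave it
- engine_valve: bystander: engine valve standing on its 40 mm head, stem up, 107 mm high; easily tipped; origin under its centre; leave it
- spray_can: bystander: spray can, 66 mm in diameter, 190 mm high; origin under its centre; leave it
- spring_tray: bystander: steel tray with valve springs, 140 x 100 x 30 mm; origin under its centre; leave it
- tank (a point): centre of the grey air tank along the rig's far edge, 130 mm in diameter, 380 mm long across the rig (y), axis 103 mm and top 168 mm above the bench; fixed to the rig, with its axes

How it is judged:
By the outcome, as a careful person would: the job done as asked, in the order asked, and still so for the second after the job is handed in, with the robot touching nothing.
It also fails if it takes over 72 s, if anything falls off the work surface, if the arm or the gripper's body presses on something with over 40 N, if the wrist force passes 120 N, or if a joint passes its speed limit or range.

### The arm

A 6-joint arm with a two-finger parallel gripper is mounted at the origin on the work surface. World frame = base frame: x ahead of the robot, y to its left, z up, the work surface at z = 0. Lengths are in mm, angles in rad, forces in N, time in s.
With the tool pointing down it reaches from about 300 to 850 mm from the base axis. Payload 4.2 kg.
Tool frame: the origin (TCP) lies midway between the tips of the shut fingers; the grasp point (between the pads) lies 19 mm behind it (r.pinch_z is the distance from the TCP to the grasp point, in mm); y points along the fingers, x is the direction in which the jaws open and shut, and the axes are right-handed (so a half turn about y gives the same grasp; the last joint's range is limited). The gripper opens to 91 mm and grips with 3 to 60 N. Pads are 32 mm wide; open, the fingers measure 118 mm over their backs; the gripper's body (76 mm by 178 mm) begins 60 mm behind the grasp point.
Start: joints at [-1.256, 0.32, 1.565, -0, 1.257, -0.02], TCP at [188.937, -543.089, 213.976] pointing down, gripper open.
Joint ranges: [-3.11, 3.11], [-0.84, 2.01], [0.21, 2.61], [-1.34, 4.49], [0.05, 2.63], [-2.56, 2.56]. Speed limits (rad/s): [2.57, 2.57, 3.14, 3.14, 3.14, 3.14].

### API

Orientations are given as a unit quaternion [x, y, z, w].
In Python, from workcell import r gives the robot as it stands.
- The arm moves only by the tool servo_tool, never from a script. Its arguments are lists of equal length, an entry for each row: "delta_pos": the shift along the world's x, y, z in mm, a list of three; "rotation": the turn, a rotation vector about the world's x, y, z in rad, a list of three; "hand": the closure, from 0 (fully open) to 1 (shut). In form: {"delta_pos": [[dx, dy, dz], ...], "rotation": [[rx, ry, rz], ...], "hand": [hand, ...]}. A call has 1 to 8 rows; each row shifts and turns the commanded pose from where the row before left it; what a row does not reach is not made up. A row lasts 1/8 s, in which the tool goes at most 62.5 mm and 10.7 degrees, less where a joint would pass 70% of its speed; a pose out of reach is approached as far as the arm can. A call is refused whole if a number of a shift passes 62.5 or a number of a turn 0.188, either way. A call with a gripper value outside its range is refused whole. The fingers move at their own pace and stop on an object; the grip force is fixed at half the most. Time passes only in rows, so rows that do not move let the fingers close. It gives the time, the measured TCP pose, the force and the opening at its end, in the units of the state.
- r.sense(): the state, without advancing time (a new reading comes with each control period).
- r.snapshot(name): name is "side" or "top"; returns the picture (480x640x3 uint8, blue, green, red); there is no depth.
- r.camera_info(name): a dict with "K" (3x3 intrinsics, pixels), "k1" (the pictures are not rectified: a ray, as slopes to the right and down, at radius r is drawn at 1 + k1 r^2 times it, then the intrinsics apply), "view" (4x4, takes a point from world to camera coordinates). Camera axes: x right, y down, z forward; pixel columns grow to the right and rows downward; lengths in mm; the calibration is good to about 2 mm. A picture is of the moment at which its call begins. camera_info takes no time and is no camera call.
- r.finish_job(): hands the job in, once; it reports no verdict.
The state is a dict: "time_s": time; "qpos": joint angles; "qvel": joint speeds; "effort": joint torques, N m; "position": TCP position; "tcp_rot": TCP orientation; "ft_force": force on the tool from outside, world axes, zero at the start; "wrist_torque": the same for the moment, N m; "finger_gap": opening from 0.0 (shut) to 1.0 (fully open).
Only numpy, scipy, OpenCV 4.12 (cv2) and the standard library are available. Lean on these libraries where they do the work, as an engineer would, in place of code of your own. Each camera call takes 0.05 s, during which the arm holds its last target. There are 200 camera calls.

## Working session

There is one attempt and no reset: what is moved stays moved. The work goes in short steps, Python scripts to look and compute and a tool call to move; the robot and the scene stay as the last step left them, time stands still between calls to the robot, and variables do not carry over. Pictures are saved under pics/ and viewed, about 8 in all and at most 12, crops included, and the job is handed in when it is done.

Besides the shell and the picture viewer there is one more tool, called after "Emit:" by a JSON object that holds its "api" and its "payload". servo_tool: Moves the arm, as the interface text tells. Its arguments: {"type":"object","properties":{"delta_pos":{"type":"array","items":{"type":"array","items":{"type":"number"}}},"rotation":{"type":"array","items":{"type":"array","items":{"type":"number"}}},"hand":{"type":"array","items":{"type":"number"}}},"required":["delta_pos","rotation","hand"]}

```bash
mkdir -p pics; python3 - <<'E'
from workcell import r
import cv2
for n in("side","top"):
    cv2.imwrite(f"pics/{n}0.png",r.snapshot(n)); c=r.camera_info(n); print(n,c)
print(r.sense())
E
```

```text
side {'K': array([[591.11295148,   0.        , 319.70392053],
       [  0.        , 591.11295148, 245.3659313 ],
       [  0.        ,   0.        ,   1.        ]]), 'k1': -0.02098113405646665, 'view': array([[ 9.96949019e-01, -7.72861837e-02, -1.09315838e-02,
        -5.07622542e+02],
       [-6.26509349e-02, -7.08778445e-01, -7.02643562e-01,
         1.41364360e+02],
       [ 4.65565685e-02,  7.01184684e-01, -7.11458027e-01,
         1.65232012e+03],
       [ 0.00000000e+00,  0.00000000e+00,  0.00000000e+00,
         1.00000000e+00]])}
top {'K': array([[471.08573246,   0.        , 314.74093247],
       [  0.        , 471.08573246, 237.32143217],
       [  0.        ,   0.        ,   1.        ]]), 'k1': -0.12006986953818743, 'view': array([[-1.70067639e-02, -9.99741368e-01, -1.50985503e-02,
         7.08590876e+00],
       [-9.80069584e-01,  1.96575702e-02, -1.97679512e-01,
         5.37073664e+02],
       [ 1.97925187e-01,  1.14357411e-02, -9.80150419e-01,
         1.06213323e+03],
       [ 0.00000000e+00,  0.00000000e+00,  0.00000000e+00,
         1.00000000e+00]])}
{'time_s': 0.1, 'qpos': array([-1.25602761e+00,  3.20220439e-01,  1.56554597e+00, -1.02328024e-05,
        1.25740224e+00, -1.99967792e-02]), 'qvel': array([ 0.00091066, -0.00134252, -0.00296336, -0.00138262, -0.00044538,
        0.00027919]), 'effort': array([ 2.57862048e-04, -4.13334095e+01, -2.32510042e+01,  7.28337653e-02,
        4.22292575e-02, -5.81528025e-05]), 'position': array([ 188.7748574 , -542.65214883,  213.21297734]), 'tcp_rot': array([-0.57598458,  0.41015956, -0.40926029,  0.57664279]), 'ft_force': array([-0.65580574, -0.19551239,  0.44214987]), 'wrist_torque': array([-0.00356694,  0.06734612,  0.02462742]), 'finger_gap': 0.9973262506192732}
```

View pics/top0.png

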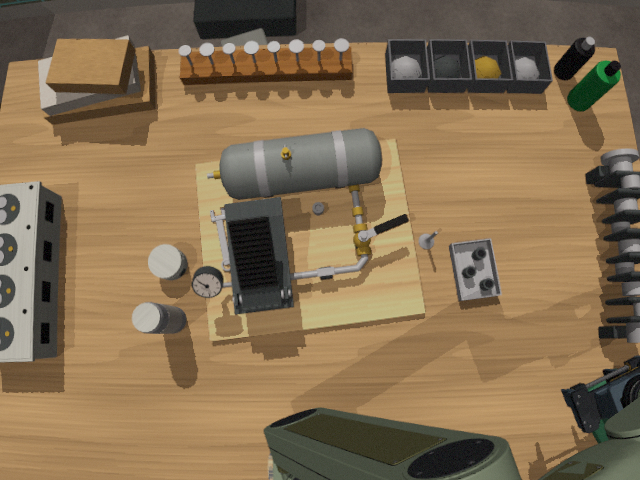

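View pics/side0.png

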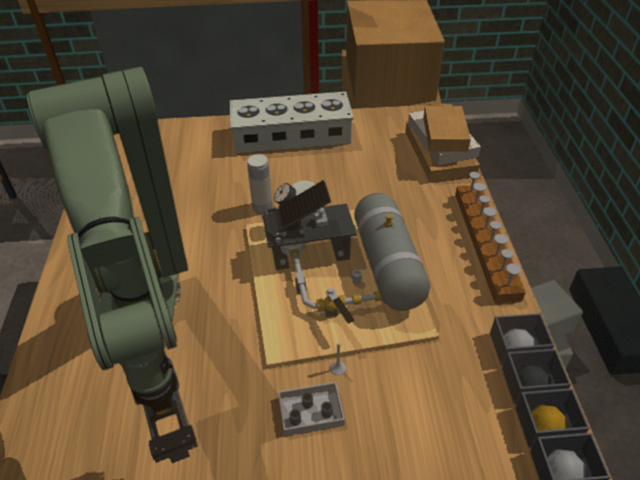

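```bash
python3 - <<'E'
import cv2
a=cv2.imread("pics/top0.png")[125:350,190:450]; cv2.imwrite("pics/topc.png",cv2.resize(a,None,fx=3,fy=2.6667*1.0 if 0 else 3,interpolation=cv2.INTER_CUBIC)[:600])
a=cv2.imread("pics/side0.png")[175:375,235:445]; cv2.imwrite("pics/sidec.png",cv2.resize(a,None,fx=3,fy=3,interpolation=cv2.INTER_CUBIC))
E
```

```text
(no output)
```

View pics/topc.png

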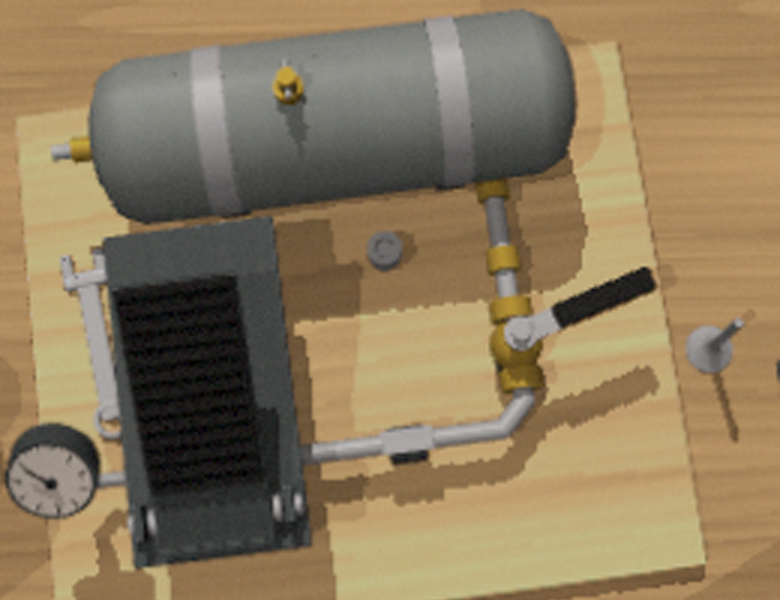

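View pics/sidec.png

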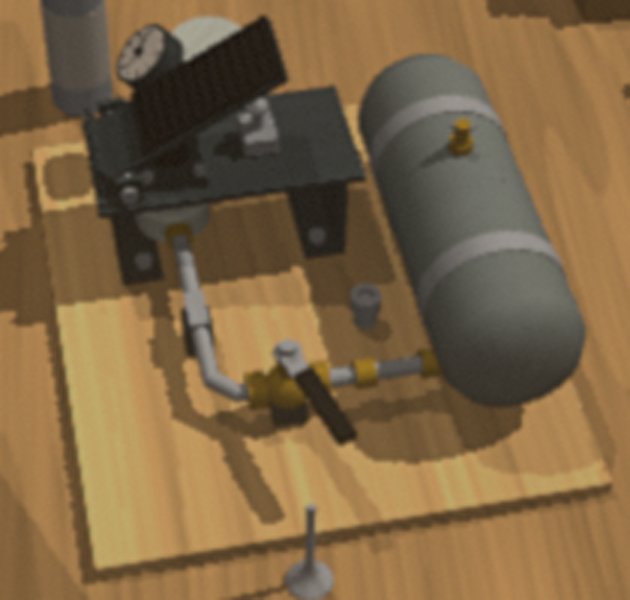

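```bash
cat > h.py <<'E'
import numpy as np
from workcell import r
C={n:r.camera_info(n) for n in("side","top")}
def proj(n,p):
    c=C[n]; q=c["view"]@np.append(p,1); s=q[:2]/q[2]; s=s*(1+c["k1"]*(s@s)); return c["K"][:2,:2]@s+c["K"][:2,2]
def rig(v,p):
    c,s=np.cos(v[2]),np.sin(v[2]); return np.array([v[0]+c*p[0]-s*p[1],v[1]+s*p[0]+c*p[1],p[2]])
E
python3 - <<'E'
from h import *
from scipy.optimize import least_squares
T=lambda x,y:(190+x/3,125+y/3); S=lambda x,y:(235+x/3,175+y/3)
hp=np.deg2rad(30)
tc=lambda v,s,o:(v[3]+s*np.cos(hp)-o*np.sin(hp),110,137+s*np.sin(hp)+o*np.cos(hp))
obs=[("FL","top",T(17,118),lambda v:(255,260,18)),("FR","top",T(618,42),lambda v:(255,-260,18)),("NR","top",T(705,566),lambda v:(-195,-260,18)),
("NRs","side",S(91,570),lambda v:(-195,-260,18)),("FRs","side",S(608,485),lambda v:(255,-260,18)),("NLs","side",S(37,150),lambda v:(-195,260,18)),
("sFL","top",T(104,238),lambda v:(105,175,125)),("sFR","top",T(272,217),lambda v:(105,45,125)),("sNR","top",T(311,545),lambda v:(-145,45,125)),("sNL","top",T(136,567),lambda v:(-145,175,125)),
("sNRs","side",S(103,207),lambda v:(-145,45,125)),("sFRs","side",S(363,178),lambda v:(105,45,125)),
("toe","top",T(176.5,282.5),lambda v:tc(v,180,22)),("toes","side",S(276,48),lambda v:tc(v,180,22)),
("piv","top",T(519,331),lambda v:(v[4],-130,113)),("pivs","side",S(287,350),lambda v:(v[4],-130,113)),
("tip","top",T(652,278),lambda v:(v[4]+110*np.sin(v[5]),-130-110*np.cos(v[5]),105)),("tips","side",S(347,438),lambda v:(v[4]+110*np.sin(v[5]),-130-110*np.cos(v[5]),105))]
f=lambda v:np.concatenate([proj(n,rig(v,g(v)))-px for _,n,px,g in obs])
s=least_squares(f,[550,0,0.1,-130,0,0.2],loss="soft_l1"); v=s.x
print(v.round(3)); 
for o,e in zip(obs,f(v).reshape(-1,2)): print(o[0],e.round(1))
np.save("v.npy",v)
print("piv",rig(v,(v[4],-130,105)),"press",rig(v,tc(v,150,22)),"hinge",rig(v,(v[3],110,137)))
for a in(0,.1,.2,.3,.8,1.571):
  print(a,[rig(v,(v[4]+d*np.sin(a),-130-d*np.cos(a),105)).round(0) for d in(80,110)])
print("tank",rig(v,(200,0,103)))
from scipy.spatial.transform import Rotation as R
print(R.from_quat(r.sense()["tcp_rot"]).as_matrix().round(2))
E
```

```text
[ 5.18638e+02  1.39000e+01  1.07000e-01 -1.13228e+02 -4.53200e+00
 -1.22860e+01]
FL [ 0.  -1.2]
FR [ 0.6 -0.7]
NR [1.4 0.4]
NRs [-0.2 -1.2]
FRs [ 0.7 -1.2]
NLs [-2.3 -1.7]
sFL [-0.1 -0.6]
sFR [ 0.8 -0.8]
sNR [0.5 0.6]
sNL [-0.7  0.5]
sNRs [-2.4  1.3]
sFRs [ 0.4 -1.5]
toe [-1.1 -0.4]
toes [-1.1 -3.2]
piv [ 1.8 -0.2]
pivs [-0.6 -3. ]
tip [ 1.  -0.6]
tips [-0.1  0.2]
piv [ 527.98005131 -115.84295345  105.        ] press [512.56352721 123.87883759 231.05255888] hinge [394.33630759 111.21231843 137.        ]
0 [array([ 537., -195.,  105.]), array([ 540., -225.,  105.])]
0.1 [array([ 544., -194.,  105.]), array([ 551., -224.,  105.])]
0.2 [array([ 552., -192.,  105.]), array([ 561., -221.,  105.])]
0.3 [array([ 560., -189.,  105.]), array([ 571., -217.,  105.])]
0.8 [array([ 591., -165.,  105.]), array([ 615., -184.,  105.])]
1.571 [array([ 608., -107.,  105.]), array([ 637., -104.,  105.])]
tank [717.49976772  35.20559992 103.        ]
[[ 0.33 -0.    0.94]
 [-0.94  0.    0.33]
 [-0.   -1.    0.  ]]
```

Emit:
{"api": "servo_tool", "payload": {"delta_pos": [[36, 35, 10], [36, 35, 5], [36, 35, 0], [36, 35, 0], [36, 35, 0], [36, 35, 0], [36, 35, 0], [36, 35, 0]], "rotation": [[0, 0, 0.18], [0, 0, 0.18], [0, 0, 0.18], [0, 0, 0.18], [0, 0, 0.18], [0, 0, 0.18], [0, 0, 0.18], [0, 0, 0.18]], "hand": [0.6, 0.6, 0.6, 0.6, 0.6, 0.6, 0.6, 0.6]}}

```text
time_s: 1.1
position: [477.8, -261.7, 228.6]
tcp_rot: [-0.703, -0.074, 0.074, 0.703]
ft_force: [0.7, 0.2, -0.1]
finger_gap: 0.404
```

```bash
cat > st.py <<'E'
from h import *
from scipy.spatial.transform import Rotation as R
s=r.sense(); M=R.from_quat(s["tcp_rot"]).as_matrix()
print(round(s["time_s"],2),"pos",s["position"].round(1),"jawyaw",np.arctan2(M[1,0],M[0,0]).round(3),"ydir",M[:,1].round(3),"F",s["ft_force"].round(1),"gap",round(s["finger_gap"]*91,1),"q",s["qpos"].round(2))
E
python3 st.py
```

```text
1.1 pos [ 477.8 -261.7  228.6] jawyaw 0.21 ydir [-0.  0. -1.] F [ 0.7  0.2 -0.1] gap 36.8 q [-0.52  0.26  1.61 -0.    1.27 -0.73]
```

Emit:
{"api": "servo_tool", "payload": {"delta_pos": [[39, 38, 0], [39, 38, 0], [0, 0, -35], [0, 0, -35], [0, 0, -26], [0, 0, 0]], "rotation": [[0, 0, 0.09], [0, 0, 0.087], [0, 0, 0], [0, 0, 0], [0, 0, 0], [0, 0, 0]], "hand": [0.6, 0.6, 0.6, 0.6, 0.6, 0.6]}}

```text
time_s: 1.85
position: [553.3, -186.4, 130.6]
tcp_rot: [-0.693, -0.132, 0.136, 0.695]
ft_force: [0.2, 0.8, 0.7]
finger_gap: 0.396
```

```bash
python3 st.py; python3 - <<'E'
from workcell import r
import cv2,numpy as np
a=cv2.resize(r.snapshot("top")[150:300,320:470],None,fx=3,fy=3,interpolation=cv2.INTER_CUBIC)
b=cv2.resize(r.snapshot("side")[230:380,270:385],None,fx=3,fy=3,interpolation=cv2.INTER_CUBIC)
cv2.imwrite("pics/a1.png",np.hstack([a,b]))
E
```

```text
1.85 pos [ 553.3 -186.4  130.6] jawyaw 0.381 ydir [-0.005  0.002 -1.   ] F [0.2 0.8 0.7] gap 36.0 q [-0.34  0.4   1.66  0.    1.08 -0.73]
```

View pics/a1.png

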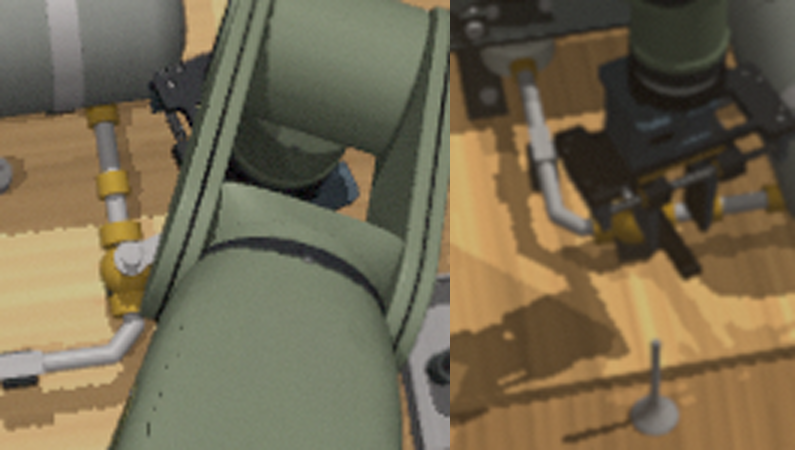

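Emit:
{"api": "servo_tool", "payload": {"delta_pos": [[1, 0, -13], [1, 0, -13], [0, 0, -12], [0, 0, 0]], "rotation": [[0, 0, 0], [0, 0, 0], [0, 0, 0], [0, 0, 0]], "hand": [0.6, 0.6, 0.6, 0.6]}}

```text
time_s: 2.45
position: [556.0, -186.8, 93.5]
tcp_rot: [-0.694, -0.133, 0.135, 0.695]
ft_force: [-0.1, -0.2, 0.4]
finger_gap: 0.399
```

```bash
python3 st.py; python3 - <<'E'
from h import *
P=np.array([528,-116.])
prev=None
for i in range(13):
    a=0.28+i*(1.291/12); t=-np.pi/2+a+.107; p=P+75*np.array([np.cos(t),np.sin(t)])
    print(i,round(a,2),p.round(1),None if prev is None else (p-prev).round(1)); prev=p
E
```

```text
2.45 pos [ 556.  -186.8   93.5] jawyaw 0.381 ydir [-0.003  0.001 -1.   ] F [-0.1 -0.2  0.4] gap 36.3 q [-0.34  0.44  1.71  0.    1.   -0.72]
0 0.28 [ 556.3 -185.5] None
1 0.39 [ 563.6 -182. ] [7.3 3.4]
2 0.5 [ 570.5 -177.8] [6.9 4.2]
3 0.6 [ 576.9 -172.9] [6.4 4.9]
4 0.71 [ 582.7 -167.3] [5.8 5.6]
5 0.82 [ 587.9 -161.1] [5.2 6.2]
6 0.93 [ 592.4 -154.5] [4.5 6.7]
7 1.03 [ 596.2 -147.3] [3.8 7.1]
8 1.14 [ 599.1 -139.8] [3.  7.5]
9 1.25 [ 601.3 -132. ] [2.1 7.8]
10 1.36 [ 602.6 -124.1] [1.3 8. ]
11 1.46 [ 603. -116.] [0.4 8.1]
12 1.57 [ 602.6 -108. ] [-0.4  8.1]
```

Emit:
{"api": "servo_tool", "payload": {"delta_pos": [[7.3, 3.6, 0], [6.9, 4.3, 0], [6.4, 5, 0], [5.8, 5.7, 0], [5.2, 6.2, 0], [4.5, 6.7, 0], [3.8, 7.1, 0], [3, 7.5, 0]], "rotation": [[0, 0, 0.108], [0, 0, 0.108], [0, 0, 0.108], [0, 0, 0.108], [0, 0, 0.108], [0, 0, 0.108], [0, 0, 0.108], [0, 0, 0.108]], "hand": [0.6, 0.6, 0.6, 0.6, 0.6, 0.6, 0.6, 0.6]}}

```text
time_s: 3.45
position: [600.1, -142.4, 94.9]
tcp_rot: [0.574, 0.413, -0.414, -0.573]
ft_force: [-0.2, -4.8, -2.8]
finger_gap: 0.398
```

Emit:
{"api": "servo_tool", "payload": {"delta_pos": [[2.1, 7.8, 0], [1.3, 8, 0], [0.4, 8, 0], [-0.4, 8, 0], [-0.4, 4, 0], [0, 0, 0]], "rotation": [[0, 0, 0.108], [0, 0, 0.108], [0, 0, 0.108], [0, 0, 0.108], [0, 0, 0], [0, 0, 0]], "hand": [0.6, 0.6, 0.6, 0.6, 0.6, 0.6]}}

```text
time_s: 4.2
position: [603.7, -105.5, 95.5]
tcp_rot: [0.474, 0.526, -0.525, -0.472]
ft_force: [2.5, -3.0, -0.4]
finger_gap: 0.4
```

```bash
python3 st.py
```

```text
4.2 pos [ 603.7 -105.5   95.5] jawyaw 1.676 ydir [ 0.002 -0.001 -1.   ] F [ 2.5 -3.  -0.4] gap 36.4 q [-0.19  0.47  1.64 -0.    1.03 -1.87]
```

Emit:
{"api": "servo_tool", "payload": {"delta_pos": [[0, 3, 0], [0, 3, 0], [0, 2, 0], [0, 0, 0]], "rotation": [[0, 0, 0], [0, 0, 0], [0, 0, 0], [0, 0, 0]], "hand": [0.6, 0.6, 0.6, 0.6]}}

```text
time_s: 4.7
position: [603.6, -98.6, 95.4]
tcp_rot: [-0.474, -0.526, 0.526, 0.471]
ft_force: [3.9, -6.7, -0.3]
finger_gap: 0.402
```

Emit:
{"api": "servo_tool", "payload": {"delta_pos": [[0, 2, 0], [0, 2, 0], [0, 2, 0], [0, 0, 0]], "rotation": [[0, 0, 0], [0, 0, 0], [0, 0, 0], [0, 0, 0]], "hand": [0.6, 0.6, 0.6, 0.6]}}

```text
time_s: 5.2
position: [603.6, -98.3, 95.3]
tcp_rot: [-0.476, -0.524, 0.529, 0.468]
ft_force: [2.5, -22.8, -1.9]
finger_gap: 0.401
```

Emit:
{"api": "servo_tool", "payload": {"delta_pos": [[0, -7, 0], [0, -6, 0], [0, 0, 20], [0, 0, 40], [0, 0, 60], [-10, 10, 60], [-20, 40, 10], [-20, 50, 0]], "rotation": [[0, 0, 0], [0, 0, 0], [0, 0, 0], [0, 0, -0.1], [0, 0, -0.16], [0, 0, -0.16], [0, 0, -0.16], [0, 0, -0.16]], "hand": [0.6, 0.6, 0.6, 0.6, 1, 1, 1, 1]}}

```text
time_s: 6.2
position: [551.8, -2.8, 286.1]
tcp_rot: [-0.632, -0.318, 0.317, 0.632]
ft_force: [-0.2, 0.6, -0.5]
finger_gap: 0.015
```

```bash
python3 st.py; python3 - <<'E'
from workcell import r
import cv2,numpy as np
a=cv2.resize(r.snapshot("top")[125:325,190:450],None,fx=2,fy=2,interpolation=cv2.INTER_CUBIC)
b=cv2.resize(r.snapshot("side")[175:375,255:395],None,fx=2,fy=2,interpolation=cv2.INTER_CUBIC)
cv2.imwrite("pics/a2.png",np.hstack([a,b]))
E
```

```text
6.2 pos [551.8  -2.8 286.1] jawyaw 0.93 ydir [ 0.001  0.002 -1.   ] F [-0.2  0.6 -0.5] gap 1.3 q [-0.03  0.25  1.49  0.    1.41 -0.96]
```

View pics/a2.png

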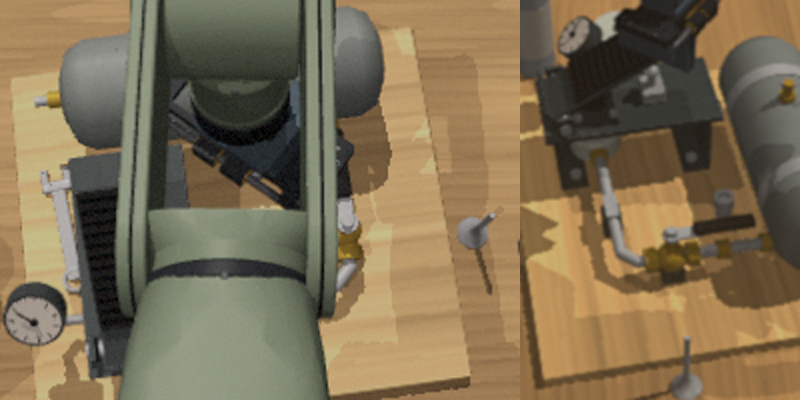

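Emit:
{"api": "servo_tool", "payload": {"delta_pos": [[-10, 25, 0], [-9, 25, 0], [-9, 25, 0], [-9, 25, 0], [-9, 25, -10], [0, 0, -20], [0, 0, -4], [0, 0, 0]], "rotation": [[0, 0, -0.17], [0, 0, -0.17], [0, 0, -0.17], [0, 0, -0.16], [0, 0, -0.15], [0, 0, 0], [0, 0, 0], [0, 0, 0]], "hand": [1, 1, 1, 1, 1, 1, 1, 1]}}

```text
time_s: 7.3
position: [506.7, 120.6, 250.8]
tcp_rot: [-0.706, -0.041, 0.042, 0.706]
ft_force: [0.2, -0.6, 0.2]
finger_gap: 0.006
```

```bash
python3 st.py
```

```text
7.3 pos [506.7 120.6 250.8] jawyaw 0.117 ydir [-0.001  0.    -1.   ] F [ 0.2 -0.6  0.2] gap 0.5 q [0.21 0.21 1.62 0.   1.31 0.09]
```

Emit:
{"api": "servo_tool", "payload": {"delta_pos": [[0, 2, -4], [0, 0, -3], [0, 0, -3], [0, 0, -3], [0, 0, -2], [0, 0, 0]], "rotation": [[0, 0, 0], [0, 0, 0], [0, 0, 0], [0, 0, 0], [0, 0, 0], [0, 0, 0]], "hand": [1, 1, 1, 1, 1, 1]}}

```text
time_s: 8.05
position: [506.8, 122.8, 235.8]
tcp_rot: [0.706, 0.041, -0.041, -0.706]
ft_force: [0.3, 0.3, -0.5]
finger_gap: 0.006
```

Emit:
{"api": "servo_tool", "payload": {"delta_pos": [[0, 0, -2], [0, 0, -2], [0, 0, -2], [0, 0, -2], [0, 0, 0]], "rotation": [[0, 0, 0], [0, 0, 0], [0, 0, 0], [0, 0, 0], [0, 0, 0]], "hand": [1, 1, 1, 1, 1]}}

```text
time_s: 8.68
position: [508.6, 123.0, 230.2]
tcp_rot: [-0.706, -0.043, 0.039, 0.706]
ft_force: [1.3, -0.4, 9.3]
finger_gap: 0.005
```

Emit:
{"api": "servo_tool", "payload": {"delta_pos": [[2, 0.2, -2.5], [2, 0.2, -2.5], [2, 0.2, -2.5], [1.8, 0.2, -2.5], [1.8, 0.2, -2.5], [1.7, 0.2, -2.5], [0, 0, 0]], "rotation": [[0, 0, 0], [0, 0, 0], [0, 0, 0], [0, 0, 0], [0, 0, 0], [0, 0, 0], [0, 0, 0]], "hand": [1, 1, 1, 1, 1, 1, 1]}}

```text
time_s: 9.55
position: [518.9, 124.2, 214.8]
tcp_rot: [-0.706, -0.042, 0.04, 0.706]
ft_force: [-3.1, -0.1, 9.6]
finger_gap: 0.007
```

Emit:
{"api": "servo_tool", "payload": {"delta_pos": [[0.8, 0.1, -1.5], [0.8, 0.1, -1.5], [0.8, 0.1, -1.5], [0, 0, 0]], "rotation": [[0, 0, 0], [0, 0, 0], [0, 0, 0], [0, 0, 0]], "hand": [1, 1, 1, 1]}}

```text
time_s: 10.05
position: [521.3, 124.5, 210.5]
tcp_rot: [-0.706, -0.042, 0.04, 0.706]
ft_force: [-2.2, 0.5, 9.7]
finger_gap: -0.002
```

Emit:
{"api": "servo_tool", "payload": {"delta_pos": [[0.8, 0.1, -1.5], [0.7, 0.1, -1.5], [0.7, 0.1, -1.5], [0, 0, 0]], "rotation": [[0, 0, 0], [0, 0, 0], [0, 0, 0], [0, 0, 0]], "hand": [1, 1, 1, 1]}}

```text
time_s: 10.55
position: [523.6, 124.7, 206.2]
tcp_rot: [-0.706, -0.043, 0.04, 0.706]
ft_force: [-2.0, -0.9, 9.5]
finger_gap: 0.007
```

Emit:
{"api": "servo_tool", "payload": {"delta_pos": [[0.7, 0.1, -1.5], [0.7, 0.1, -1.5], [0.7, 0.1, -1.5], [0, 0, 0]], "rotation": [[0, 0, 0], [0, 0, 0], [0, 0, 0], [0, 0, 0]], "hand": [1, 1, 1, 1]}}

```text
time_s: 11.05
position: [525.7, 125.0, 201.8]
tcp_rot: [-0.706, -0.043, 0.04, 0.706]
ft_force: [-1.7, -1.0, 10.5]
finger_gap: 0.002
```

Emit:
{"api": "servo_tool", "payload": {"delta_pos": [[0.7, 0.1, -1.5], [0.7, 0.1, -1.5], [0.7, 0.1, -1.5], [0, 0, 0]], "rotation": [[0, 0, 0], [0, 0, 0], [0, 0, 0], [0, 0, 0]], "hand": [1, 1, 1, 1]}}

```text
time_s: 11.55
position: [527.7, 125.2, 197.3]
tcp_rot: [-0.706, -0.043, 0.04, 0.706]
ft_force: [-3.4, -0.7, 10.8]
finger_gap: 0.007
```

Emit:
{"api": "servo_tool", "payload": {"delta_pos": [[0.6, 0.1, -1.5], [0.6, 0.1, -1.5], [0.6, 0.1, -1.5], [0, 0, 0]], "rotation": [[0, 0, 0], [0, 0, 0], [0, 0, 0], [0, 0, 0]], "hand": [1, 1, 1, 1]}}

```text
time_s: 12.05
position: [528.3, 125.3, 195.7]
tcp_rot: [-0.706, -0.042, 0.04, 0.706]
ft_force: [-10.2, -3.2, 26.9]
finger_gap: 0.002
```

Emit:
{"api": "servo_tool", "payload": {"delta_pos": [[0.6, 0.1, -1.5], [0.6, 0.1, -1.5], [0.6, 0.1, -1.5], [0, 0, 0]], "rotation": [[0, 0, 0], [0, 0, 0], [0, 0, 0], [0, 0, 0]], "hand": [1, 1, 1, 1]}}

```text
time_s: 12.55
position: [528.7, 125.3, 195.0]
tcp_rot: [-0.706, -0.042, 0.041, 0.706]
ft_force: [-20.1, -4.8, 47.6]
finger_gap: 0.004
```

Emit:
{"api": "servo_tool", "payload": {"delta_pos": [[-1, -0.1, 2], [-0.8, -0.1, 1.5], [0, 0, 0], [0, 0, 0]], "rotation": [[0, 0, 0], [0, 0, 0], [0, 0, 0], [0, 0, 0]], "hand": [1, 1, 1, 1]}}

```text
time_s: 13.05
position: [528.4, 125.3, 195.6]
tcp_rot: [-0.706, -0.043, 0.04, 0.706]
ft_force: [-10.9, -4.4, 30.2]
finger_gap: 0.006
```

Emit:
{"api": "servo_tool", "payload": {"delta_pos": [[0, 0, 0], [0, 0, 0], [0, 0, 0], [0, 0, 0], [0, 0, 0], [0, 0, 0], [0, 0, 0], [0, 0, 0]], "rotation": [[0, 0, 0], [0, 0, 0], [0, 0, 0], [0, 0, 0], [0, 0, 0], [0, 0, 0], [0, 0, 0], [0, 0, 0]], "hand": [1, 1, 1, 1, 1, 1, 1, 1]}}

```text
time_s: 14.05
position: [528.4, 125.3, 195.6]
tcp_rot: [0.706, 0.043, -0.04, -0.706]
ft_force: [-11.6, -2.1, 30.2]
finger_gap: 0.006
```

Emit:
{"api": "servo_tool", "payload": {"delta_pos": [[0, 0, 0], [0, 0, 0], [-0.7, -0.1, 1.5], [-0.7, -0.1, 1.5], [-0.8, -0.1, 1.5], [-0.7, -0.1, 1.5], [-0.7, -0.1, 1.5], [-0.7, -0.1, 1.5]], "rotation": [[0, 0, 0], [0, 0, 0], [0, 0, 0], [0, 0, 0], [0, 0, 0], [0, 0, 0], [0, 0, 0], [0, 0, 0]], "hand": [1, 1, 1, 1, 1, 1, 1, 1]}}

```text
time_s: 15.05
position: [525.9, 125.0, 201.3]
tcp_rot: [-0.706, -0.043, 0.039, 0.706]
ft_force: [-1.8, -1.6, 12.2]
finger_gap: 0.006
```

Now ease up along the arc, at the same pace.

Emit:
{"api": "servo_tool", "payload": {"delta_pos": [[-0.8, -0.1, 1.6], [-0.8, -0.1, 1.6], [-0.8, -0.1, 1.6], [-0.8, -0.1, 1.6], [-0.9, -0.1, 1.6], [-0.9, -0.1, 1.6], [-0.9, -0.1, 1.6], [-1, -0.1, 1.6]], "rotation": [[0, 0, 0], [0, 0, 0], [0, 0, 0], [0, 0, 0], [0, 0, 0], [0, 0, 0], [0, 0, 0], [0, 0, 0]], "hand": [1, 1, 1, 1, 1, 1, 1, 1]}}

```text
time_s: 16.05
position: [519.3, 124.3, 214.0]
tcp_rot: [-0.706, -0.044, 0.039, 0.706]
ft_force: [-1.0, -1.9, 10.1]
finger_gap: 0.007
```

Emit:
{"api": "servo_tool", "payload": {"delta_pos": [[-1, -0.1, 1.6], [-1, -0.1, 1.6], [-1.1, -0.1, 1.6], [-1.2, -0.1, 1.6], [-1.2, -0.1, 1.6], [-1.2, -0.1, 1.6], [-1.2, -0.1, 1.6], [0, 0, 0]], "rotation": [[0, 0, 0], [0, 0, 0], [0, 0, 0], [0, 0, 0], [0, 0, 0], [0, 0, 0], [0, 0, 0], [0, 0, 0]], "hand": [1, 1, 1, 1, 1, 1, 1, 1]}}

```text
time_s: 17.05
position: [512.0, 123.5, 225.3]
tcp_rot: [-0.706, -0.044, 0.039, 0.706]
ft_force: [1.3, -1.0, 9.7]
finger_gap: 0.002
```

Emit:
{"api": "servo_tool", "payload": {"delta_pos": [[-1, -0.1, 1.3], [-1, -0.1, 1.3], [-1, -0.1, 1.3], [-1, -0.1, 1.2], [-0.8, -0.1, 1.2], [-0.8, 0, 1.2], [-0.5, 0, 1.2], [0, 0, 0]], "rotation": [[0, 0, 0], [0, 0, 0], [0, 0, 0], [0, 0, 0], [0, 0, 0], [0, 0, 0], [0, 0, 0], [0, 0, 0]], "hand": [1, 1, 1, 1, 1, 1, 1, 1]}}

```text
time_s: 18.05
position: [503.2, 123.0, 230.7]
tcp_rot: [0.706, 0.041, -0.042, -0.706]
ft_force: [0.3, 1.1, 0.0]
finger_gap: 0.003
```

Emit:
{"api": "servo_tool", "payload": {"delta_pos": [[0, 0, 1.2], [0, 0, 1.2], [0, 0, 1.2], [0, 0, 1.2], [0, 0, 1.2], [0, 0, 1.2], [0, 0, 1.2], [0, 0, 0]], "rotation": [[0, 0, 0], [0, 0, 0], [0, 0, 0], [0, 0, 0], [0, 0, 0], [0, 0, 0], [0, 0, 0], [0, 0, 0]], "hand": [1, 1, 1, 1, 1, 1, 1, 1]}}

```text
time_s: 19.05
position: [503.6, 123.0, 239.7]
tcp_rot: [-0.706, -0.041, 0.041, 0.706]
ft_force: [-0.7, -1.0, 0.2]
finger_gap: 0.005
```

Emit:
{"api": "servo_tool", "payload": {"delta_pos": [[0, 0, 25], [0, 0, 21], [14, -33, 0], [14, -33, 0], [14, -33, 0], [14, -33, 0], [14, -33, 0], [14, -33, 0]], "rotation": [[0, 0, 0], [0, 0, 0.15], [0, 0, 0.18], [0, 0, 0.18], [0, 0, 0.18], [0, 0, 0.18], [0, 0, 0.18], [0, 0, 0.18]], "hand": [1, 1, 1, 1, 0.6, 0.6, 0.6, 0.6]}}

```text
time_s: 20.05
position: [587.9, -76.1, 285.5]
tcp_rot: [-0.551, -0.443, 0.443, 0.551]
ft_force: [-0.0, -0.5, 0.7]
finger_gap: 0.392
```

Emit:
{"api": "servo_tool", "payload": {"delta_pos": [[15, -33, 0], [0, 0, 0], [0, 0, 0]], "rotation": [[0, 0, 0.18], [0, 0, 0.15], [0, 0, 0]], "hand": [0.6, 0.6, 0.6]}}

```text
time_s: 20.42
position: [602.5, -108.4, 285.2]
tcp_rot: [-0.473, -0.525, 0.525, 0.474]
ft_force: [0.5, -0.4, 0.3]
finger_gap: 0.404
```

```bash
python3 st.py; python3 - <<'E'
from workcell import r
import cv2,numpy as np
a=cv2.resize(r.snapshot("top")[125:325,190:450],None,fx=2,fy=2,interpolation=cv2.INTER_CUBIC)
b=cv2.resize(r.snapshot("side")[175:375,255:395],None,fx=2,fy=2,interpolation=cv2.INTER_CUBIC)
cv2.imwrite("pics/a3.png",np.hstack([a,b]))
E
```

```text
20.43 pos [ 602.5 -108.4  285.2] jawyaw 1.674 ydir [-0.001  0.    -1.   ] F [ 0.5 -0.4  0.3] gap 36.7 q [-0.2   0.35  1.35  0.    1.45 -1.87]
```

View pics/a3.png

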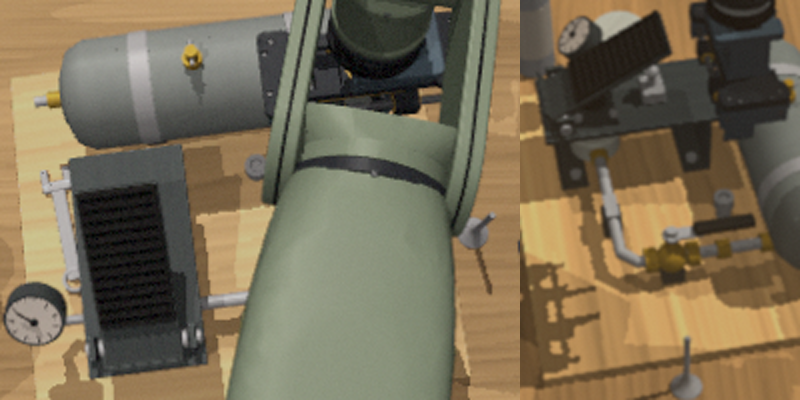

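Treadle is back at its starting pose (toe at side crop ~(665,15)), the gauge needle is at its start mark, and the lever is still along the pipe. Now down over it.

Emit:
{"api": "servo_tool", "payload": {"delta_pos": [[0, 0, -50], [0, 0, -50], [0, 0, -40], [0, 0, -20], [0, 0, -15], [0, 0, -15], [0, 0, 0]], "rotation": [[0, 0, 0], [0, 0, 0], [0, 0, 0], [0, 0, 0], [0, 0, 0], [0, 0, 0], [0, 0, 0]], "hand": [0.6, 0.6, 0.6, 0.6, 0.6, 0.6, 0.6]}}

```text
time_s: 21.4
position: [602.0, -107.8, 94.8]
tcp_rot: [-0.472, -0.525, 0.526, 0.473]
ft_force: [-0.5, 0.5, 0.0]
finger_gap: 0.401
```

```bash
python3 st.py; python3 - <<'E'
import numpy as np
P=np.array([528,-116.]);prev=None
for i in range(17):
    a=1.571-i*1.571/16; t=-np.pi/2+a+.107; p=P+75*np.array([np.cos(t),np.sin(t)])
    print(i,p.round(1),None if prev is None else (p-prev).round(1)); prev=p
E
```

```text
21.4 pos [ 602.  -107.8   94.8] jawyaw 1.677 ydir [-0.002  0.    -1.   ] F [-0.5  0.5  0. ] gap 36.5 q [-0.2   0.47  1.64  0.    1.03 -1.87]
0 [ 602.6 -108. ] None
1 [ 603.  -115.3] [ 0.4 -7.3]
2 [ 602.7 -122.7] [-0.3 -7.4]
3 [ 601.7 -130. ] [-1.  -7.3]
4 [ 600.  -137.1] [-1.7 -7.2]
5 [ 597.5 -144.1] [-2.4 -7. ]
6 [ 594.5 -150.8] [-3.1 -6.7]
7 [ 590.7 -157.1] [-3.7 -6.3]
8 [ 586.4 -163.1] [-4.3 -6. ]
9 [ 581.5 -168.6] [-4.9 -5.5]
10 [ 576.1 -173.5] [-5.4 -5. ]
11 [ 570.2 -178. ] [-5.9 -4.4]
12 [ 563.9 -181.8] [-6.3 -3.8]
13 [ 557.3 -185. ] [-6.6 -3.2]
14 [ 550.4 -187.6] [-6.9 -2.5]
15 [ 543.3 -189.4] [-7.1 -1.9]
16 [ 536.  -190.6] [-7.3 -1.1]
```

Emit:
{"api": "servo_tool", "payload": {"delta_pos": [[0.4, -7.3, 0], [-0.3, -7.4, 0], [-1, -7.3, 0], [-1.7, -7.2, 0], [-2.4, -7, 0], [-3.1, -6.7, 0], [-3.7, -6.3, 0], [-4.3, -6, 0]], "rotation": [[0, 0, -0.098], [0, 0, -0.098], [0, 0, -0.098], [0, 0, -0.098], [0, 0, -0.098], [0, 0, -0.098], [0, 0, -0.098], [0, 0, -0.098]], "hand": [0.6, 0.6, 0.6, 0.6, 0.6, 0.6, 0.6, 0.6]}}

```text
time_s: 22.4
position: [586.8, -162.2, 96.2]
tcp_rot: [-0.638, -0.305, 0.303, 0.639]
ft_force: [0.6, 4.4, -1.3]
finger_gap: 0.398
```

```bash
python3 st.py; python3 - <<'E'
from h import *
from scipy.optimize import fsolve
print(fsolve(lambda p:proj("top",(p[0],p[1],0))-np.array([426.3,241.7]),[520,-260]),fsolve(lambda p:proj("side",(p[0],p[1],0))-np.array([235+309/3,175+580/3]),[520,-260]))
E
```

```text
22.4 pos [ 586.8 -162.2   96.2] jawyaw 0.889 ydir [ 0.001  0.002 -1.   ] F [ 0.6  4.4 -1.3] gap 36.2 q [-0.29  0.46  1.65  0.    1.03 -1.18]
[ 531.27181576 -279.59015562] [ 533.26334596 -282.24999618]
```

Engine valve at (532,-281): 70 mm clear of the fingers. Continue.

Emit:
{"api": "servo_tool", "payload": {"delta_pos": [[-4.9, -5.5, 0], [-5.4, -5, 0], [-5.9, -4.4, 0], [-6.3, -3.8, 0], [-6.6, -3.2, 0], [-6.9, -2.5, 0], [-7.1, -1.9, 0], [-7.3, -1.1, 0]], "rotation": [[0, 0, -0.098], [0, 0, -0.098], [0, 0, -0.098], [0, 0, -0.098], [0, 0, -0.098], [0, 0, -0.098], [0, 0, -0.098], [0, 0, -0.098]], "hand": [0.6, 0.6, 0.6, 0.6, 0.6, 0.6, 0.6, 0.6]}}

```text
time_s: 23.4
position: [537.5, -189.9, 96.6]
tcp_rot: [-0.706, -0.039, 0.036, 0.706]
ft_force: [3.8, 2.1, -1.9]
finger_gap: 0.4
```

Emit:
{"api": "servo_tool", "payload": {"delta_pos": [[-3, -0.2, 0], [-3, -0.2, 0], [-2, 0, 0], [0, 0, 0]], "rotation": [[0, 0, 0], [0, 0, 0], [0, 0, 0], [0, 0, 0]], "hand": [0.6, 0.6, 0.6, 0.6]}}

```text
time_s: 23.9
position: [529.0, -191.9, 96.3]
tcp_rot: [0.707, 0.04, -0.038, -0.705]
ft_force: [3.5, -1.9, 0.6]
finger_gap: 0.399
```

Emit:
{"api": "servo_tool", "payload": {"delta_pos": [[-2, 0, 0], [-2, 0, 0], [-2, 0, 0], [0, 0, 0]], "rotation": [[0, 0, 0], [0, 0, 0], [0, 0, 0], [0, 0, 0]], "hand": [0.6, 0.6, 0.6, 0.6]}}

```text
time_s: 24.4
position: [528.8, -191.9, 96.3]
tcp_rot: [0.707, 0.043, -0.033, -0.705]
ft_force: [17.6, -1.1, -8.5]
finger_gap: 0.402
```

On the shut stop (no motion, 18 N). Back off, lift and clear out sideways for a check.

Emit:
{"api": "servo_tool", "payload": {"delta_pos": [[7, 0, 0], [6, 0, 0], [0, 0, 15], [0, 0, 35], [0, 0, 50], [0, 0, 40], [-30, -45, 0], [-30, -45, 0]], "rotation": [[0, 0, 0], [0, 0, 0], [0, 0, 0], [0, 0, 0], [0, 0, 0], [0, 0, 0], [0, 0, 0], [0, 0, 0]], "hand": [0.6, 0.6, 0.6, 0.6, 0.6, 0.6, 0.6, 0.6]}}

```text
time_s: 25.4
position: [473.9, -281.4, 237.2]
tcp_rot: [0.706, 0.039, -0.039, -0.706]
ft_force: [0.9, -0.9, -0.0]
finger_gap: 0.4
```

Emit:
{"api": "servo_tool", "payload": {"delta_pos": [[-35, -45, 0], [-35, -45, 0], [-35, -45, 0], [-35, -45, 0], [-35, -45, 0], [-35, -45, 0], [0, 0, 0], [0, 0, 0]], "rotation": [[0, 0, 0], [0, 0, 0], [0, 0, 0], [0, 0, 0], [0, 0, 0], [0, 0, 0], [0, 0, 0], [0, 0, 0]], "hand": [0.6, 0.6, 0.6, 0.6, 0.6, 0.6, 0.6, 0.6]}}

```text
time_s: 26.4
position: [264.8, -550.1, 236.0]
tcp_rot: [-0.706, -0.038, 0.038, 0.706]
ft_force: [0.2, -0.1, -0.1]
finger_gap: 0.4
```

```bash
python3 st.py; python3 - <<'E'
from workcell import r
import cv2,numpy as np
a=cv2.resize(r.snapshot("top")[125:350,120:510],None,fx=2,fy=2,interpolation=cv2.INTER_CUBIC)
cv2.imwrite("pics/a4.png",a)
E
```

```text
26.4 pos [ 264.8 -550.1  236. ] jawyaw 0.108 ydir [ 0.     0.001 -1.   ] F [ 0.2 -0.1 -0.1] gap 36.4 q [-1.14  0.36  1.44  0.    1.34 -1.25]
```

View pics/a4.png

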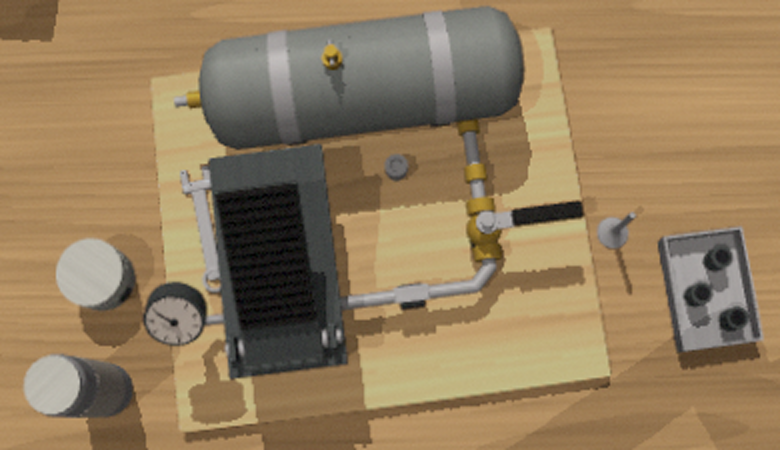

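The lever runs from (487,222) to (582,210), square across the pipe. The treadle is up, and everything else is standing where it was.

```bash
python3 -c "
from workcell import r
print(r.finish_job())"
```

```text
the job is handed in; nothing more can be done
None
```

The bench test is done and handed in after about 26 s of the 72 s allowed; no verdict was reported.

- **Supply valve opened:** I swung the lever until it hit its open stop. It stopped moving with 23 N on it, and the picture showed it in line with the pipe.
- **Treadle pressed:** I pressed it along its arc until the force rose steeply and the angle stopped growing, so it was on the bolt. The last step went further than I meant. The upward push on the tool peaked at about 48 N, which I estimate as about 45 N on the bolt, under the 80 N that bends it. I eased back at once to a steady 30 N.
- **Hold and release:** It stayed on the bolt for a little over 2 s in all. I then raised it slowly, at about 13 mm/s, with contact at every reading until the force fell to zero at the top. The picture showed the treadle and gauge back at their start positions, with the air still on.
- **Supply valve shut:** I then turned the lever back to its shut stop, with 18 N on it and no movement. The last picture shows it square across the pipe.

In that last picture the piston, spray can, engine valve, socket and tray stand where they were, and the robot is clear of everything. I could not make out the spanner clearly in any picture, but the arm never worked near the board there.

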